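# Shut and child-lock the cleaning-tablet box at the coffee bar

## Robot

A 7-joint arm with a two-finger parallel gripper is mounted at the origin on the work surface. World frame = base frame: x ahead of the robot, y to its left, z up, the work surface at z = 0. Lengths are in mm, angles in rad, forces in N, time in s.
With the tool pointing down it reaches from about 400 to 850 mm from the base axis. Payload 4.5 kg.
Tool frame: the origin (TCP) lies midway between the tips of the shut fingers; the grasp point (between the pads) lies 19 mm behind it; z points along the fingers, y is the line along which they close (so a half turn about z gives the same grasp; the last joint's range is limited). The gripper opens to 88 mm and grips with 3 to 60 N. Pads are 18 mm wide; open, the fingers measure 123 mm over their backs; the gripper's body (75 mm by 187 mm) begins 45 mm behind the grasp point.
Start: joints at [1.261, 0.689, -0.195, 1.565, 0.157, 0.902, -0.215], TCP at [210.697, -588.439, 238.743] pointing down, gripper open.
Joint ranges: [-3.01, 3.01], [-0.46, 2.08], [-1.47, 1.51], [0.13, 2.56], [-1, 4.14], [0.04, 2.09], [-2.66, 2.66]. Speed limits (rad/s): [2.57, 2.57, 3.14, 3.14, 3.14, 3.14, 3.14].

## Interface

Orientations are given as a rotation vector (axis times angle).
In Python, from rig import ctrl gives the robot as it stands. The module is installed in compiled form; this text tells all that it offers.
- The arm moves only by the tool send_rows, never from a script. Its argument "commands" is a list of rows, each a list of 2 entries, a list of its own where there are three numbers: the shift along the world's x, y, z as a fraction of full scale, then the turn, a rotation vector about the world's x, y, z as a fraction of full scale. In form: [[[x, y, z], [rx, ry, rz]], ...]. A call has 1 to 10 rows; each row is the pose to reach, as a shift and turn from the pose commanded when the call began; what a row does not reach only later rows make up. Full scale, the value 1, is 400 mm for a shift and 0.5 rad for a turn. A row lasts 1/8 s, in which the tool goes at most 62.5 mm and 10.7 degrees, less where a joint would pass 70% of its speed; a pose out of reach is approached as far as the arm can. A call with a number of a shift or a turn outside -1 to 1 is refused whole. A call with a gripper value outside its range is refused whole. "fingers" is the opening, from -1 (shut) to 1 (fully open), set as the call begins (left out, the last holds). The fingers move at their own pace and stop on an object; "newtons" is the grip in N (left out, the last holds). Time passes only in rows, so rows that repeat a pose let the fingers close. It gives the time, the measured TCP pose, the force, the opening and the grip force at its end, in the units of the state.
- ctrl.observe(): the state, without advancing time (a new reading comes with each control period).
- ctrl.grab_frame(name): name is "scene" or "top"; returns a dict with "frame" (480x640x3 uint8, red, green, blue), "fx", "fy", "cx", "cy" (pixels), "R" (3x3) and "t" (3): a world point X has camera coordinates R X + t. Camera axes: x right, y down, z forward; pixel columns grow to the right and rows downward; lengths in mm; the calibration is good to about 2 mm. A picture is of the moment at which its call begins. There is no depth.
- ctrl.close_job(): hands the job in; it is judged then, once.
The state is a dict: "time": time; "joint_positions": joint angles; "qd": joint speeds; "tau": joint torques, N m; "ee_pos": TCP position; "ee_rot": TCP orientation; "wrist_force": force on the tool from outside, world axes, zero at the start; "wrist_torque": the same for the moment, N m; "grip_width": finger opening in mm; "finger_force": force on a finger pad.
Only numpy, scipy, OpenCV 4.12 (cv2) and the standard library are available. Lean on these libraries where they do the work, as an engineer would, in place of code of your own. Each camera call takes 0.05 s, during which the arm holds its last target. There are 200 camera calls.

## Task

Closing up the coffee bar: shut the open lid of the white cleaning-tablet box and lock it. With the lid down, press the sunken catch in its top down with a fingertip until it bottoms and, keeping it there, slide it forward (away from the hinge) all the way, so that the bolt runs into the keeper and the catch springs back up flush at the locked end. Press the catch firmly but do not force it (keep under about 30 N), and leave the coffee things standing round the box where they are.

Things in the scene. Friction and masses are not known exactly. Their poses are not given: they have to be found in the camera images.
- box: White plastic box fixed to the counter, outside 180 (x) x 240 (y) x 105 mm high without lid; tubs inside. Origin: centre of its underside, on the counter. x points from its front to its hinge side, y left, z up. The front (-x) roughly faces the robot; a steel staple (the keeper, 42 mm wide, 24 mm proud of the front wall, its top 126 mm above the counter) is at the middle of the front.
- box_hinge (a point): Middle of the lid's hinge line, on the far (+x) top edge of the box, at (92, 0, 107) mm in the box's frame; the hinge line runs along the box's y axis.
- lid_part (a joint): Opening angle of the grey lid, rad: 0 shut, grows as its front edge rises. The hinge is stiff (0.45 N m friction): the lid stays where it is left, and some 2 to 6 N down on its top shuts it. The lid reaches from 2 to 186 mm in front of the hinge line, is 244 mm wide, 24 mm thick; shut, its flat top is 129 mm above the counter.
- lid_top (a point): A point on the flat top of the lid, 100 mm from the hinge line towards the front and 60 mm to the left (+y) of the middle; a plain solid area to push on (the lid turns with it; axes as the box's when shut).
- recess (a point): Middle of the open mouth of the recess in the lid's top, level with the top face, on the lid's centre line, 129 mm from the hinge line. The recess is 74 mm long (front to back, box x), 32 mm wide (y) and 28 mm deep; the catch sits in it.
- catch_dish (a point): Centre of the dish floor of the black catch in the recess; moves with it (119 mm from the hinge line unlocked, 139 mm locked). Catch 52 mm long (box x), 28 mm wide; its dish is 40 x 28 mm, 4 mm below the lid's top when up, with a ridge across each end, 6 mm thick, flush with the lid's top. Shut fingers fit in with their narrower side across the recess.
- catch_part (a joint): How far the catch is pressed down, m: 0 up and flush. It bottoms on a firm stop somewhere between 4 and 12 mm down, different each time and not shown: feel for it. Spring: 3 N to start, 4.4 N at 4 mm, 7.2 N at 12 mm. A hidden rib holds it at either end of its slide; it passes the rib only while pressed to within 1.5 mm of the stop, and springs up only when fully past it.
- bolt_part (a joint): How far the catch and its steel bolt have been slid towards the front (box -x), m: 0 unlocked, 0.020 locked with the bolt 19 mm out of the lid's front edge, under the keeper. Sliding friction 1.5 N, no spring.
- portafilter: Bystander, leave alone: steel portafilter with black handle, 220 mm long, 56 mm high. Origin on the counter below its basket (70 mm across); the handle points along its -x.
- pitcher: Bystander, leave alone: steel milk pitcher, 84 mm across, 105 mm high, with a handle at its +y. Origin: centre of its underside.
- tamper: Bystander, leave alone: steel tamper, 58 mm across, 88 mm high. Origin: centre of its underside.

How it is judged (in metres and radians):
On the way, in this order (a step that is already met when the one before it is completed fails the run):
1. the lid is shut with the catch still at the unlocked end (value of joint lid_part below 0.02 rad and value of joint bolt_part below 0.004 m), for 0.2 s.
2. the bolt is run out into the keeper with the lid shut (value of joint lid_part below 0.02 rad and value of joint bolt_part above 0.018 m), for 0.2 s.
At the end, for the whole second after the job is handed in: The lid is shut (within 0.02 rad), the catch and bolt are at the locked end (slid more than 18 of 20 mm) and the catch has sprung back up flush (within 1 mm) (all of step 2 and value of joint catch_part below 0.001 m); the robot touches nothing.
It fails at once if the catch is forced with more than 30 N (contact force between the fingers and catch_part above 30 N).
It fails at once if the portafilter, pitcher or tamper is shoved more than 30 mm or tipped over (distance of any of portafilter, pitcher, tamper from where it was at the start of the episode above 0.03 m or angle between any of pitcher, tamper's own z axis and vertical above 0.5 rad).
It also fails if it takes over 42 s, if anything falls off the work surface, if the arm or the gripper's body presses on something with over 40 N, if the wrist force passes 120 N, or if a joint passes its speed limit or range.

## Working session

There is one attempt and no reset: what is moved stays moved. The work goes in short steps, Python scripts to look and compute and a tool call to move; the robot and the scene stay as the last step left them, time stands still between calls to the robot, and variables do not carry over. Pictures are saved under pics/ and viewed, at most 10 in all, crops included, and the job is handed in when it is done.

Besides the shell and the picture viewer there is one more tool, called as a command line: name --argument value ..., lists and objects as JSON in quotes. send_rows: Moves the arm, as the interface text tells. Shift numbers are shares of 400 mm and turn numbers shares of 0.5 rad, none past 1 either way. Its arguments: {"type":"object","properties":{"commands":{"type":"array"},"fingers":{"type":"number"},"newtons":{"type":"number"}},"required":["commands"]}

```bash
mkdir -p pics; python3 - <<'E'
from rig import ctrl
import cv2,numpy as np
s=ctrl.observe();print(s['time'],s['ee_pos'],s['ee_rot'],s['grip_width'])
for n in('scene','top'):
    f=ctrl.grab_frame(n);cv2.imwrite(f'pics/{n}0.png',f['frame'][:,:,::-1])
    R=np.array(f['R']);print(n,f['fx'],f['cx'],f['cy'],R.round(3).tolist(),(-R.T@f['t']).round(0))
E
```

```text
0.0 [ 210.43116889 -587.83449112  237.91801465] [-3.09348734e+00 -5.37362519e-01  7.09620115e-04] 88.18140181795825
scene 572.4975192459032 322.3861950697224 244.3689427208432 [[0.206, 0.979, -0.001], [0.75, -0.159, -0.642], [-0.629, 0.131, -0.766]] [1285. -107. 1019.]
top 552.5887003293426 318.4809586879825 254.4742284372088 [[-0.0, -1.0, -0.021], [-0.994, 0.003, -0.109], [0.109, 0.021, -0.994]] [ 422.   41. 1178.]
```

View pics/scene0.png

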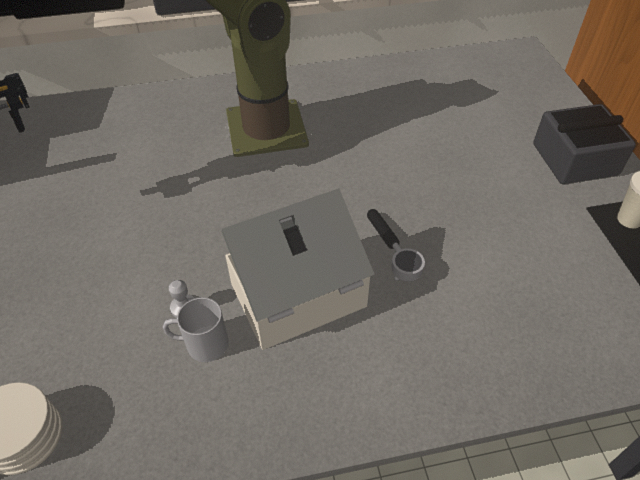

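View pics/top0.png

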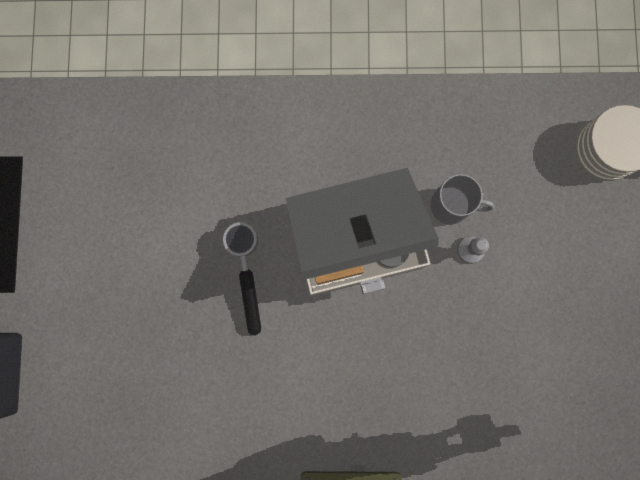

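The scene view shows the lid partly open, with front top corners near (223,228) and (340,190) and the catch at (293,237). The top view shows the box front rim from (310,292) to (430,265), the keeper at (372,286), the portafilter at +y, and the pitcher and tamper at -y.

```bash
cat > h.py <<'E'
from rig import ctrl
import cv2,numpy as np
def ray(f,p):
    R=np.array(f['R']);t=np.array(f['t'])
    d=R.T@np.array([(p[0]-f['cx'])/f['fx'],(p[1]-f['cy'])/f['fy'],1]);return -R.T@t,d
def plane(f,p,z):
    o,d=ray(f,p);return o+d*(z-o[2])/d[2]
def tri(f,p,g,q):
    o,d=ray(f,p);a,e=ray(g,q)
    s=np.linalg.lstsq(np.c_[d,-e],a-o,rcond=None)[0]
    P,Q=o+d*s[0],a+e*s[1];return (P+Q)/2,np.linalg.norm(P-Q)
E
python3 - <<'E'
from h import *
S=ctrl.grab_frame('scene');T=ctrl.grab_frame('top')
a=plane(T,(310.5,292.5),105);b=plane(T,(429.5,265),105)
print('front rim',a,b,np.linalg.norm(a-b),np.arctan2(*(b-a)[[0,1]]))
c=plane(S,(262,347),0);d=plane(S,(367,303),0);print('back bottom',c,d,np.linalg.norm(c-d))
print('keeper',plane(T,(372,286),126))
for n,p,q in(('front-',(223,228),(437,240)),('front+',(340,190),(302,268)),('back-',(261,313),(408,170)),('back+',(372,273),(287,198))):print(n,*tri(S,p,T,q))
u=(a-b)/np.linalg.norm(a-b)
print('u',u)
big=np.hstack([cv2.resize(T['frame'][150:310,270:450],None,fx=2.2,fy=2.2,interpolation=2),cv2.resize(S['frame'][180:340,215:395],None,fx=2.2,fy=2.2,interpolation=2)])
cv2.imwrite('pics/crop.png',big[:,:,::-1])
E
```

```text
front rim [465.37316458  79.31930199 105.        ] [ 518.40855002 -151.71116092  105.        ] 237.03971587336082 2.915942066033828
back bottom [ 688.84614439 -107.74641346    0.        ] [629.29220171 126.86671105   0.        ] 242.05369297479365
keeper [476.72581891 -38.28847874 126.        ]
front- [ 551.91835532 -144.42798537  219.46657532] 1.3813015976272567
front+ [503.21351126  90.74469047 223.51338942] 1.7450134606157663
back- [ 698.91558569 -104.10454055  138.77148799] 9.051258321726639
back+ [646.82436005 124.29312705 129.55024458] 0.3504184702899767
u [-0.2237405   0.97464875  0.        ]
```

View pics/crop.png

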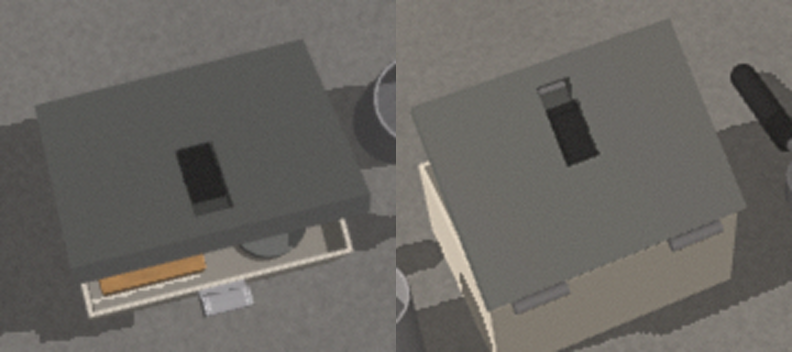

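send_rows --commands '[[[0.39,0.78,0.15],[0,0,1]],[[0.39,0.78,0.15],[0,0,1]],[[0.39,0.78,0.15],[0,0,1]],[[0.39,0.78,0.15],[0,0,1]],[[0.39,0.78,0.15],[0,0,1]],[[0.39,0.78,0.15],[0,0,1]],[[0.39,0.78,0.15],[0,0,1]]]' --fingers -1 --newtons 20

```text
time: 1.08
ee_pos: [368.7, -273.4, 299.5]
ee_rot: [2.861, 1.296, 0.003]
wrist_force: [-0.6, -1.1, -0.1]
grip_width: 20.4
finger_force: 0.0
```

send_rows --commands '[[[0.4,0.78,0],[0,0,1]],[[0.4,0.78,0],[0,0,1]],[[0.4,0.78,0],[0,0,1]],[[0.4,0.78,0],[0,0,1]],[[0.4,0.78,0],[0,0,1]],[[0.4,0.78,0],[0,0,1]],[[0.4,0.78,0],[0,0,1]]]'

```text
time: 1.95
ee_pos: [527.8, 37.8, 298.3]
ee_rot: [-2.454, -1.959, -0.002]
wrist_force: [0.1, -0.1, -0.3]
grip_width: 0.6
finger_force: 0.0
```

send_rows --commands '[[[0,0,0],[0,0,0.92]],[[0,0,0],[0,0,0.92]],[[0,0,0],[0,0,0.92]],[[0,0,0],[0,0,0.92]]]'

```text
time: 2.45
ee_pos: [526.3, 32.8, 298.2]
ee_rot: [-1.954, -2.46, 0.003]
wrist_force: [0.9, 0.7, -0.8]
grip_width: 0.5
finger_force: 0.0
```

send_rows --commands '[[[0,0,-0.08],[0,0,0]],[[0,0,-0.15],[0,0,0]],[[0,0,-0.2],[0,0,0]],[[0,0,-0.23],[0,0,0]],[[0,0,-0.26],[0,0,0]],[[0,0,-0.29],[0,0,0]],[[0,0,-0.32],[0,0,0]],[[0,0,-0.35],[0,0,0]],[[0,0,-0.37],[0,0,0]],[[0,0,-0.39],[0,0,0]]]'

```text
time: 3.7
ee_pos: [526.7, 35.6, 142.2]
ee_rot: [1.948, 2.465, 0.0]
wrist_force: [-0.4, -1.5, -0.4]
grip_width: 0.5
finger_force: 0.2
```

send_rows --commands '[[[0,0,-0.01],[0,0,0]],[[0,0,-0.02],[0,0,0]],[[0,0,-0.025],[0,0,0]],[[0,0,-0.03],[0,0,0]],[[0,0,-0.03],[0,0,0]]]'

```text
time: 4.32
ee_pos: [526.7, 35.6, 130.7]
ee_rot: [1.948, 2.465, 0.0]
wrist_force: [0.2, -0.5, -0.2]
grip_width: 0.7
finger_force: 0.0
```

```bash
python3 - <<'E'
from h import *
S=ctrl.grab_frame('scene');T=ctrl.grab_frame('top')
big=np.hstack([cv2.resize(T['frame'][110:310,230:450],None,fx=1.8,fy=1.8),cv2.resize(S['frame'][160:360,195:415],None,fx=1.8,fy=1.8)])
cv2.imwrite('pics/c2.png',big[:,:,::-1]);print(ctrl.observe()['wrist_force'],ctrl.observe()['ee_pos'])
E
```

```text
[-0.56610102  0.22207469  0.5234638 ] [526.79694043  35.60785282 130.84161088]
```

View pics/c2.png

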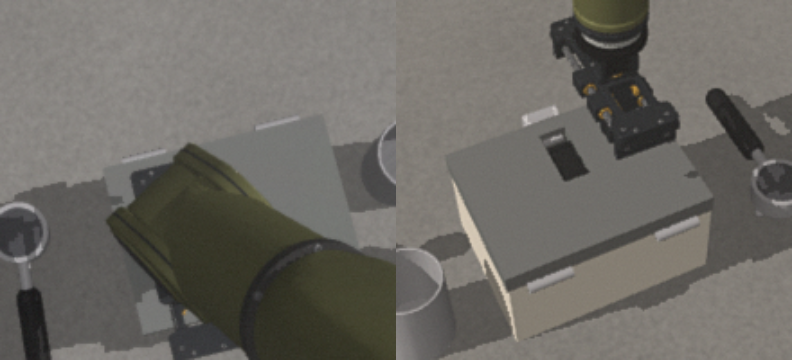

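The lid is down or nearly so in both views, and the wrist feels no force yet. I'll press until it shows some.

send_rows --commands '[[[0,0,-0.005],[0,0,0]],[[0,0,-0.01],[0,0,0]],[[0,0,-0.01],[0,0,0]]]'

```text
time: 4.8
ee_pos: [527.0, 35.6, 129.3]
ee_rot: [1.946, 2.463, 0.001]
wrist_force: [-5.0, -1.6, 24.1]
grip_width: 0.7
finger_force: 12.1
```

send_rows --commands '[[[0,0,0.03],[0,0,0]],[[0,0,0.15],[0,0,0]],[[0,0.15,0.2],[0,0,0]],[[0,0.3,0.2],[0,0,0]],[[0,0.45,0.2],[0,0,0]],[[0,0.45,0.2],[0,0,0]]]'

```text
time: 5.55
ee_pos: [525.3, 223.0, 207.5]
ee_rot: [-1.935, -2.471, -0.008]
wrist_force: [0.6, -1.5, -1.1]
grip_width: 0.6
finger_force: 0.0
```

```bash
python3 - <<'E'
from h import *
S=ctrl.grab_frame('scene');T=ctrl.grab_frame('top')
print(ctrl.observe()['ee_pos'],ctrl.observe()['wrist_force'])
big=np.hstack([cv2.resize(T['frame'][160:310,270:450],None,fx=2.2,fy=2.2),cv2.resize(S['frame'][190:340,215:395],None,fx=2.2,fy=2.2)])
cv2.imwrite('pics/c3.png',big[:,:,::-1])
for n,F in(('S',S),('T',T)):
    g=F['frame'].max(2)
    for th in(35,):
        m=(g<th).astype('uint8');k,l,st,ce=cv2.connectedComponentsWithStats(m)
        for i in range(1,k):
            P=plane(F,ce[i],127)
            if st[i,4]>60 and abs(P[0]-545)<60 and abs(P[1]+21)<50:
                r=cv2.minAreaRect(np.argwhere(l==i)[:,::-1].astype('float32'));b=cv2.boxPoints(r)
                print(n,th,st[i],P.round(1),plane(F,r[0],127).round(1),[plane(F,q,127).round(1)[:2].tolist() for q in b])
E
```

```text
[526.36644206 215.66199262 206.51046342] [-1.03954389 -0.1055712  -0.04552961]
```

View pics/c3.png

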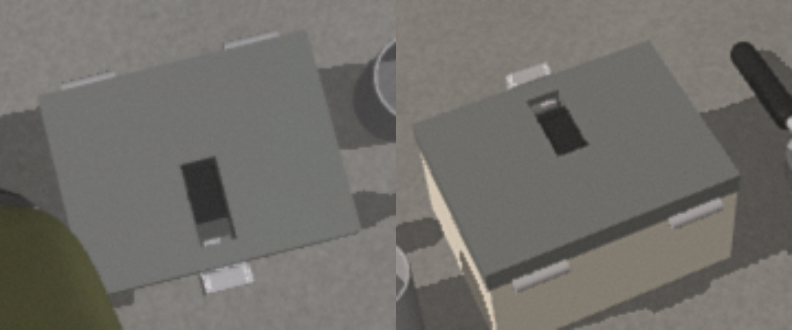

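The lid is shut. In the top crop its corners are at (38,95), (305,30), (360,234) and (112,292), and the black catch lies at the hinge end of the recess around (207,190).

```bash
python3 - <<'E'
from h import *
S=ctrl.grab_frame('scene');T=ctrl.grab_frame('top')
def pts(F,L,off,z):return np.array([plane(F,(x/2.2+off[0],y/2.2+off[1]),z)[:2] for x,y in L])
tl=pts(T,[(38,95),(305,30),(360,234),(112,292)],(270,160),129);sl=pts(S,[(740,177),(490-0,278),(415,127),(650,42)] and [(740-396,177),(490-396,278),(415-396,127),(650-396,42)],(215,190),129)
tr=pts(T,[(181,166),(215,157),(236,237),(201,247)],(270,160),129)
sr=pts(S,[(163.5,152),(191,143),(163,93),(131,102)],(215,190),129)
for n,q in(('Tlid',tl),('Slid',sl),('Trec',tr),('Srec',sr)):print(n,q.round(1).tolist(),q.mean(0).round(1))
for n,F in(('S',S),('T',T)):
    g=F['frame'].max(2)
    for th in(45,55,65):
        m=(g<th).astype('uint8');k,l,st,ce=cv2.connectedComponentsWithStats(m)
        for i in range(1,k):
            P=plane(F,ce[i],127)
            if 150<st[i,4]<900 and abs(P[0]-545)<60 and abs(P[1]+21)<50:
                r=cv2.minAreaRect(np.argwhere(l==i)[:,::-1].astype('float32'));b=cv2.boxPoints(r)
                print(n,th,st[i,4],P.round(1),[plane(F,q,127).round(1)[:2].tolist() for q in b])
E
```

```text
Tlid [[636.7, 123.6], [693.7, -111.1], [513.6, -155.2], [464.0, 58.7]] [577. -21.]
Slid [[640.2, 125.0], [699.5, -106.5], [522.7, -151.8], [462.5, 82.3]] [581.2 -12.7]
Trec [[573.4, -1.4], [581.2, -31.0], [511.3, -48.4], [502.7, -18.2]] [542.1 -24.8]
Srec [[579.1, -27.0], [573.9, -0.8], [509.2, -15.4], [514.0, -46.5]] [544.  -22.4]
S 55 267 [552.1 -21.8 127. ] [[531.4, -41.5], [518.4, -14.7], [572.0, -2.1], [584.1, -28.3]]
S 65 285 [551.7 -21.8 127. ] [[530.1, -41.8], [517.1, -15.0], [572.9, -1.9], [585.0, -28.1]]
T 55 381 [552.3 -21.7 127. ] [[573.8, -2.1], [580.7, -29.6], [531.2, -41.4], [524.4, -14.0]]
T 65 428 [552.3 -21.9 127. ] [[574.4, -0.5], [581.7, -29.9], [526.4, -43.0], [519.1, -13.8]]
```

send_rows --commands '[[[0.065,-0.593,-0.1],[0,0,0]],[[0.065,-0.593,-0.1],[0,0,0]],[[0.065,-0.593,-0.1],[0,0,0]],[[0.065,-0.593,-0.1],[0,0,0]],[[0.065,-0.593,-0.1],[0,0,0]],[[0.065,-0.593,-0.1],[0,0,0]],[[0.065,-0.593,-0.1],[0,0,0]]]'

```text
time: 6.62
ee_pos: [552.7, -20.1, 167.2]
ee_rot: [-1.945, -2.467, -0.002]
wrist_force: [0.7, 1.4, -0.5]
grip_width: 0.4
finger_force: 0.0
```

send_rows --commands '[[[0,0,-0.04],[0,0,0]],[[0,0,-0.07],[0,0,0]],[[0,0,-0.085],[0,0,0]],[[0,0,-0.085],[0,0,0]],[[0,0,-0.085],[0,0,0]]]'

```text
time: 7.25
ee_pos: [552.9, -21.5, 132.9]
ee_rot: [1.948, 2.464, 0.001]
wrist_force: [-0.3, 0.5, 0.1]
grip_width: 0.6
finger_force: 0.0
```

```bash
python3 - <<'E'
from h import *
S=ctrl.grab_frame('scene');print(ctrl.observe()['ee_pos'],ctrl.observe()['wrist_force'])
cv2.imwrite('pics/c4.png',cv2.resize(S['frame'][170:300,225:385],None,fx=4,fy=4)[:,:,::-1])
E
```

```text
[552.98446441 -21.59205745 133.03265872] [ 0.08742782 -0.00061082  0.40341769]
```

View pics/c4.png

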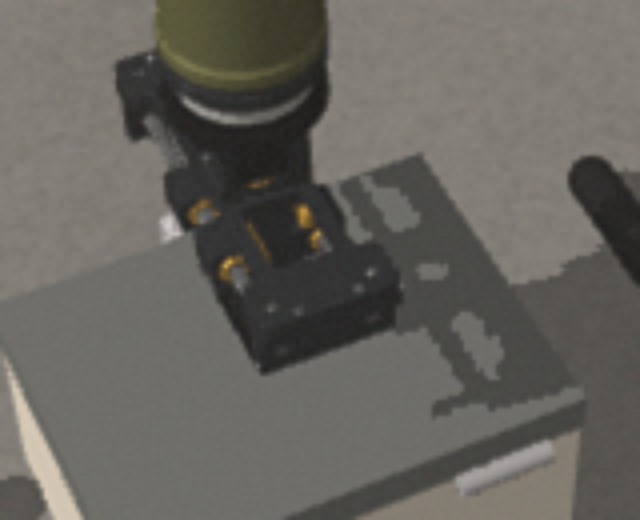

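The gripper hides the recess, so I'll work by feel. Force at 129 means a ridge or the lid, and force at 125 means the dish.

send_rows --commands '[[[0,0,-0.005],[0,0,0]],[[0,0,-0.01],[0,0,0]],[[0,0,-0.0125],[0,0,0]],[[0,0,-0.0125],[0,0,0]]]'

```text
time: 7.8
ee_pos: [552.6, -21.7, 127.7]
ee_rot: [-1.948, -2.465, 0.0]
wrist_force: [-0.3, 0.4, -0.2]
grip_width: 0.5
finger_force: 0.0
```

send_rows --commands '[[[0,0,-0.005],[0,0,0]],[[0,0,-0.005],[0,0,0]]]'

```text
time: 8.05
ee_pos: [552.6, -21.6, 125.6]
ee_rot: [-1.948, -2.465, 0.0]
wrist_force: [-0.9, -0.2, -0.7]
grip_width: 0.7
finger_force: 0.0
```

send_rows --commands '[[[0,0,-0.005],[0,0,0]],[[0,0,-0.005],[0,0,0]]]'

```text
time: 8.3
ee_pos: [552.7, -21.7, 123.9]
ee_rot: [1.948, 2.464, 0.0]
wrist_force: [-0.5, 0.0, 2.9]
grip_width: 0.6
finger_force: 1.6
```

It touched at about 125, so the fingers are in the dish. Next I feel for the stop in small steps.

send_rows --commands '[[[0,0,-0.0025],[0,0,0]],[[0,0,-0.005],[0,0,0]],[[0,0,-0.005],[0,0,0]]]'

```text
time: 8.68
ee_pos: [552.7, -21.6, 121.8]
ee_rot: [1.948, 2.465, 0.0]
wrist_force: [-0.4, 0.3, 2.8]
grip_width: 0.6
finger_force: 2.0
```

send_rows --commands '[[[0,0,-0.0025],[0,0,0]],[[0,0,-0.0025],[0,0,0]]]'

```text
time: 8.93
ee_pos: [552.7, -21.6, 120.7]
ee_rot: [1.948, 2.465, 0.0]
wrist_force: [-1.0, -0.2, 4.0]
grip_width: 0.2
finger_force: 2.1
```

send_rows --commands '[[[0,0,-0.0025],[0,0,0]],[[0,0,-0.0025],[0,0,0]]]'

```text
time: 9.18
ee_pos: [552.7, -21.6, 120.4]
ee_rot: [1.948, 2.464, -0.0]
wrist_force: [-2.2, -1.2, 10.2]
grip_width: 0.2
finger_force: 5.1
```

The catch has bottomed at z about 120.4 with 10 N. Now I add a little pressure and slide forward.

send_rows --commands '[[[0,0,-0.001],[0,0,0]],[[-0.005,-0.0012,-0.001],[0,0,0]],[[-0.01,-0.0024,-0.001],[0,0,0]],[[-0.015,-0.0036,-0.001],[0,0,0]],[[-0.02,-0.0048,-0.001],[0,0,0]],[[-0.02,-0.0048,-0.001],[0,0,0]]]'

```text
time: 9.93
ee_pos: [547.8, -22.8, 120.6]
ee_rot: [1.946, 2.461, 0.008]
wrist_force: [1.6, 0.2, 7.2]
grip_width: 0.2
finger_force: 3.6
```

send_rows --commands '[[[-0.005,-0.0012,-0.001],[0,0,0]],[[-0.01,-0.0024,-0.001],[0,0,0]],[[-0.01,-0.0024,-0.001],[0,0,0]]]'

```text
time: 10.3
ee_pos: [544.7, -23.6, 120.5]
ee_rot: [1.945, 2.46, 0.011]
wrist_force: [4.2, -0.4, 8.4]
grip_width: 0.6
finger_force: 4.2
```

send_rows --commands '[[[-0.005,-0.0012,-0.001],[0,0,0]],[[-0.01,-0.0024,-0.001],[0,0,0]],[[-0.015,-0.0036,-0.001],[0,0,0]],[[-0.015,-0.0036,-0.001],[0,0,0]]]'

```text
time: 10.8
ee_pos: [539.5, -24.9, 120.4]
ee_rot: [1.944, 2.46, 0.013]
wrist_force: [4.1, -0.4, 9.8]
grip_width: 0.5
finger_force: 4.9
```

send_rows --commands '[[[-0.005,-0.0012,0],[0,0,0]],[[-0.01,-0.0024,0],[0,0,0]],[[-0.015,-0.0036,0],[0,0,0]],[[-0.015,-0.0036,0],[0,0,0]]]'

```text
time: 11.3
ee_pos: [533.5, -26.3, 120.4]
ee_rot: [1.944, 2.46, 0.013]
wrist_force: [3.9, -0.4, 9.5]
grip_width: 0.8
finger_force: 5.0
```

send_rows --commands '[[[-0.005,-0.0012,0],[0,0,0]],[[-0.005,-0.0012,0],[0,0,0]]]'

```text
time: 11.55
ee_pos: [532.4, -26.5, 120.5]
ee_rot: [1.943, 2.459, 0.015]
wrist_force: [5.4, -0.7, 9.1]
grip_width: 0.4
finger_force: 4.3
```

send_rows --commands '[[[-0.005,-0.0012,0],[0,0,0]],[[-0.005,-0.0012,0],[0,0,0]]]'

```text
time: 11.8
ee_pos: [530.5, -26.8, 120.5]
ee_rot: [1.943, 2.459, 0.016]
wrist_force: [6.2, 1.3, 8.3]
grip_width: 0.6
finger_force: 4.2
```

send_rows --commands '[[[-0.005,-0.0012,0],[0,0,0]],[[-0.005,-0.0012,0],[0,0,0]]]'

```text
time: 12.05
ee_pos: [528.5, -27.1, 120.5]
ee_rot: [1.943, 2.459, 0.016]
wrist_force: [6.1, 0.9, 9.3]
grip_width: 0.5
finger_force: 4.2
```

send_rows --commands '[[[-0.005,-0.0012,0],[0,0,0]],[[-0.005,-0.0012,0],[0,0,0]]]'

```text
time: 12.3
ee_pos: [526.5, -27.5, 120.5]
ee_rot: [1.943, 2.46, 0.016]
wrist_force: [6.3, 0.6, 8.8]
grip_width: 0.5
finger_force: 4.2
```

send_rows --commands '[[[-0.005,-0.0012,0],[0,0,0]],[[-0.005,-0.0012,0],[0,0,0]]]'

```text
time: 12.55
ee_pos: [525.6, -27.7, 120.6]
ee_rot: [1.942, 2.459, 0.019]
wrist_force: [9.4, 1.4, 7.1]
grip_width: 0.2
finger_force: 5.1
```

send_rows --commands '[[[-0.003,-0.0007,-0.001],[0,0,0]],[[-0.003,-0.0007,-0.001],[0,0,0]]]'

```text
time: 12.8
ee_pos: [525.6, -27.6, 120.5]
ee_rot: [1.941, 2.458, 0.022]
wrist_force: [9.1, 2.4, 8.3]
grip_width: 0.2
finger_force: 5.7
```

send_rows --commands '[[[-0.003,-0.0007,0],[0,0,0]],[[-0.003,-0.0007,0],[0,0,0]]]'

```text
time: 13.05
ee_pos: [525.4, -27.6, 120.6]
ee_rot: [1.94, 2.457, 0.025]
wrist_force: [12.7, 1.6, 5.7]
grip_width: 0.5
finger_force: 5.9
```

The slide stops hard at 525.5. I lift straight up while still holding it forward.

send_rows --commands '[[[0,0,0.005],[0,0,0]],[[0,0,0.01],[0,0,0]],[[0,0,0.015],[0,0,0]],[[0.01,0.0024,0.025],[0,0,0]],[[0.01,0.0024,0.04],[0,0,0]],[[0.01,0.0024,0.1],[0,0,0]],[[0,0.15,0.2],[0,0,0]],[[0,0.3,0.2],[0,0,0]],[[0,0.5,0.2],[0,0,0]],[[0,0.6,0.2],[0,0,0]]]'

```text
time: 14.3
ee_pos: [515.3, 210.4, 198.0]
ee_rot: [-1.949, -2.464, 0.003]
wrist_force: [1.0, 0.4, -0.5]
grip_width: 0.4
finger_force: 0.0
```

```bash
python3 - <<'E'
from h import *
S=ctrl.grab_frame('scene');T=ctrl.grab_frame('top')
print(ctrl.observe()['ee_pos'],ctrl.observe()['wrist_force'])
big=np.hstack([cv2.resize(T['frame'][190:300,320:420],None,fx=4,fy=4),cv2.resize(S['frame'][200:310,240:340],None,fx=4,fy=4)])
cv2.imwrite('pics/c5.png',big[:,:,::-1])
for n,F in(('S',S),('T',T)):
    g=F['frame'].max(2);m=(g<55).astype('uint8');k,l,st,ce=cv2.connectedComponentsWithStats(m)
    for i in range(1,k):
        P=plane(F,ce[i],127)
        if 150<st[i,4]<900 and abs(P[0]-545)<60 and abs(P[1]+21)<50:print(n,st[i,4],P.round(1))
E
```

```text
[513.78533037 219.26297183 198.74667369] [ 0.084529   -0.87075983  0.84893136]
S 300 [536.7 -25.6 127. ]
T 372 [533.7 -26.2 127. ]
```

View pics/c5.png

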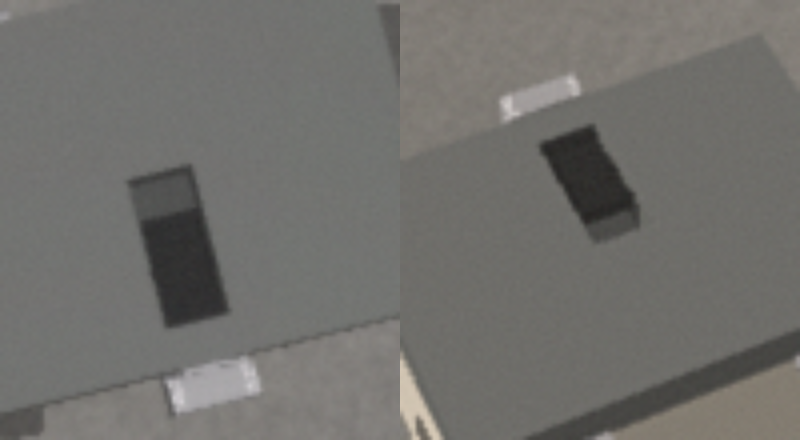

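Black now fills the front end of the recess and stops about 20 mm short of the hinge end, so the catch has moved. I'll check its height by triangulating the front edge and the recess end.

```bash
python3 - <<'E'
from h import *
S=ctrl.grab_frame('scene');T=ctrl.grab_frame('top')
for n,s,t in(('catch front',(167,134.5),(196,320)),('catch rear',(209,212),(173.5,213)),('recess rear',(219,233),(160,174))):
    print(n,*tri(S,(s[0]/4+240,s[1]/4+200),T,(t[0]/4+320,t[1]/4+190)))
# brightness along the slot axis, through known heights
R=[]
for n,F in(('S',S),('T',T)):
    for z in(129,125,120.5):
        v=[]
        for r in range(84,172,3):
            X=np.array([665.-r*.972,6.5-r*.235,z]);c=np.array(F['R'])@X+F['t']
            u=F['fx']*c[0]/c[2]+F['cx'];w=F['fy']*c[1]/c[2]+F['cy']
            v.append(int(cv2.getRectSubPix(F['frame'],(1,1),(float(u),float(w))).max()))
        print(n,z,v)
E
```

```text
catch front [507.34471169 -31.76511867 126.55096075] 2.2370923804492646
catch rear [559.44551621 -20.416304   122.871314  ] 4.956844599914019
recess rear [577.44058272 -16.08195165 126.86338741] 0.49826213647928863
S 129 [111, 104, 82, 74, 77, 78, 59, 42, 42, 48, 48, 50, 46, 45, 50, 48, 50, 47, 48, 49, 48, 49, 47, 45, 45, 48, 79, 113, 111, 110]
S 125 [111, 110, 105, 81, 75, 77, 77, 58, 42, 45, 47, 47, 47, 45, 45, 49, 48, 47, 48, 48, 48, 50, 49, 47, 45, 46, 46, 77, 108, 111]
S 120.5 [109, 110, 112, 109, 80, 75, 76, 75, 60, 43, 43, 44, 47, 46, 46, 45, 49, 47, 47, 48, 48, 47, 48, 47, 47, 45, 46, 47, 64, 104]
T 129 [115, 111, 69, 78, 84, 83, 83, 84, 80, 55, 49, 51, 50, 50, 51, 48, 51, 52, 49, 49, 51, 50, 51, 50, 50, 50, 74, 113, 117, 116]
T 125 [115, 108, 67, 81, 83, 83, 83, 84, 78, 53, 49, 51, 50, 50, 51, 48, 50, 51, 49, 48, 52, 50, 51, 50, 49, 50, 78, 113, 117, 116]
T 120.5 [116, 96, 64, 81, 83, 83, 83, 84, 77, 52, 49, 51, 50, 50, 51, 49, 50, 50, 48, 48, 53, 50, 51, 49, 49, 51, 82, 114, 117, 115]
```

The rear edge of the catch matches in both views only at lid-top height, so it is flush. It has moved about 19–20 mm and reached the hard stop, so I'm handing in.

```bash
python3 -c "
from rig import ctrl
print(ctrl.close_job())"
```

```text
the job is handed in; nothing more can be done
None
```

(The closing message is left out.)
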